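# Roll down the slats of a heat panel

## Robot

A 7-joint arm with a two-finger parallel gripper is mounted at the origin on a cart in front of the work surface, level with it; the furniture and walls round the work are solid. World frame = base frame: x ahead of the robot, y to its left, z up, the work surface at z = 0. Lengths are in mm, angles in rad, forces in N, time in s.
With the tool pointing down it reaches from about 350 to 775 mm from the base axis. Payload 3.1 kg.
Tool frame: the origin (TCP) lies at the very end of the fingers, on their centre line; the grasp point (between the pads) lies 19 mm behind it; z points along the fingers, y is the line along which they close (so a half turn about z gives the same grasp; the last joint's range is limited). The gripper opens to 85 mm and grips with 20 to 120 N. Pads are 22 mm wide; open, the fingers measure 114 mm over their backs; the gripper's body (76 mm by 85 mm) begins 54 mm behind the grasp point. The pads swing forward as they close: fully open they stand 13 mm farther back than shut.
Start: joints at [-1.299, 0.311, 0.014, 1.512, -0.004, 1.319, -0.027], TCP at [169.744, 523.168, 231.304] pointing down, gripper open.
Joint ranges: [-2.7, 2.7], [-0.3, 1.91], [-1.27, 1.3], [0.12, 2.57], [-1.44, 4.58], [0.2, 2.03], [-3.05, 3.05]. Speed limits (rad/s): [2.79, 2.79, 3.14, 3.14, 3.14, 3.14, 3.14].

## Interface

Orientations are given as a unit quaternion [x, y, z, w].
In Python, from rig import * gives the robot as it stands. Calls block until the motion is done:
- reach(position, orientation): joint-space move of the TCP to a pose.
- servo_line(position, rot=None, speed=150, until_force=None): straight line of the TCP; rot=None keeps the orientation; speed is the mean speed in mm/s. With until_force (N) it stops when the force on the tool has changed by that much, and returns True; else False.
- set_joints(angles): joint-space move.
- grip(opening, effort=None): finger opening in mm; effort is the grip in N (None keeps the last); returns when the fingers have stopped.
- pause(seconds).
- solve_ik(position, orientation): joint angles nearest the present ones, or None.
- snapshot(name): name is "scene" or "side" or "wrist"; returns the picture (420x560x3 uint8, blue, green, red); there is no depth.
- calibration(name): a dict with "intrinsics" (3x3 intrinsics, pixels), "dist" ([k1, k2, p1, p2, k3] as OpenCV has them; the pictures are not rectified), "R" (3x3) and "t" (3): a world point X has camera coordinates R X + t; the wrist camera has in their place "T_tool_cam" (4x4, takes a point from camera to tool coordinates, whose origin is the TCP and whose axes are the flange's). Camera axes: x right, y down, z forward; pixel columns grow to the right and rows downward; lengths in mm; the calibration is good to about 2 mm. A picture is of the moment at which its call begins: read the wrist's pose just before it. calibration takes no time and is no camera call.
A pose or a line that the arm cannot do raises IKError and nothing moves.
- close_job(): hands the job in; it is judged then, once.
Readings, each from a call of its own:
- read_t(): time.
- read_qpos(): joint angles.
- read_qvel(): joint speeds.
- read_tau(): joint torques, N m.
- read_eef_pos(): TCP position.
- read_ee_rot(): TCP orientation.
- read_wrist_force(): force on the tool from outside, world axes, zero at the start.
- read_torque(): the same for the moment, N m.
- read_gripper_width(): finger opening in mm.
- read_gripper_force(): force on a finger pad.
Only numpy, scipy, OpenCV 4.12 (cv2) and the standard library are available. Lean on these libraries where they do the work, as an engineer would, in place of code of your own. Each camera call takes 0.05 s, during which the arm holds its last target. There are 200 camera calls.

## Task

Take the pressure roller off its rest and roll it along the slatted heat panel from one end to the other, pressing down firmly and steadily but never so hard that the panel is crushed, until all six slats are fully home. Press the slats with the roller only, then set it back upright on its rest, let go, and leave the other things alone.

Things in the scene. Friction and masses are not known exactly. Their poses are not given: they have to be found in the camera images.
- panel_top (a point): centre of the fixed heat panel, 28 mm above the worktop, z up: the nominal height of the tops of its six wooden slats before pressing. The slats lie side by side along x (each 24 mm in x, 92 mm in y; centres at x = -62.5, -37.5, -12.5, 12.5, 37.5, 62.5 mm). True slat height is off by up to 7 mm, plus a slope along x of up to 0.06 rad, neither shown by this pose: feel for it
- panel: the heat panel (dark steel tray 170 mm in x, 110 mm in y, with its slats), origin under its centre on the worktop, axes as panel_top. Each slat stands 3 mm high on tacky pads, sinks only while pressed with over about 9 N (4 mm/s per N above that, so roll slowly), stays where left and stops hard when home. Good: 12 to 20 N of the wheel on the slats; over 30 N crushes it
- roller_grip (a point): centre of the upright dark wooden grip of the loose pressure roller (0.3 kg, stands on the rest at first). Grip: 24 mm in x, 50 mm in y, top 26 mm above this point; pinch it from above across its 24 mm. z up. Cross-bar 28 x 110 mm (x, y) 26 to 36 mm below this point; rubber wheel 40 mm in diameter, 50 mm wide, axle along y 62 mm below, lowest point 82 mm below. It rolls along its x
- roller: the same pressure roller: origin at the lowest point of its wheel, 82 mm below the centre of the grip; same axes
- wheel (a joint): turning angle of the roller's wheel in its yoke (rad, turns freely without limit)
- rest: the roller's fixed rest, origin at the centre of its underside, z up: base plate 80 x 124 mm (x, y), two wooden rails 64 mm long in x, 14 mm wide, centres at y = -48 and 48 mm, tops 52 mm up, with 6 mm stops at their ends (54 mm apart). The roller's cross-bar lies across both rails between the stops, wheel hanging free: the grip's centre is then 88 mm above the worktop over this origin
- slat0 (a joint): how far slat 0 (centre at x = -62.5 mm in the panel's frame) has sunk: 0 as it starts, 0.003 m fully home
- slat1 (a joint): how far slat 1 (centre at x = -37.5 mm in the panel's frame) has sunk: 0 as it starts, 0.003 m fully home
- slat2 (a joint): how far slat 2 (centre at x = -12.5 mm in the panel's frame) has sunk: 0 as it starts, 0.003 m fully home
- slat3 (a joint): how far slat 3 (centre at x = 12.5 mm in the panel's frame) has sunk: 0 as it starts, 0.003 m fully home
- slat4 (a joint): how far slat 4 (centre at x = 37.5 mm in the panel's frame) has sunk: 0 as it starts, 0.003 m fully home
- slat5 (a joint): how far slat 5 (centre at x = 62.5 mm in the panel's frame) has sunk: 0 as it starts, 0.003 m fully home
- opener: the tin opener, black handle, 174 mm long, lying near the front edge; a bystander, origin at its underside
- teaspoon: a steel teaspoon, 130 mm long, lying near the front edge; a bystander, origin at its underside
- lemon: a lemon, 78 mm long, near the front edge; a bystander, origin at its underside
- peeler: a peeler with a green handle, 170 mm long, lying between panel and rest; a bystander, origin at its underside
- garlic: a garlic bulb, 60 mm, behind the work; a bystander, origin at its underside
- tin_small: a tin, 57 mm across, 72 mm high, behind the work at the left; a bystander, origin at its underside
- salt: a salt shaker, 44 mm across, 90 mm high, behind the work at the right; a bystander, origin at its underside

How it is judged:
By the outcome, as a careful person would: the job done as asked, in the order asked, and still so for the second after the job is handed in, with the robot touching nothing.
It also fails if it takes over 69 s, if anything falls off the work surface, if the arm or the gripper's body presses on something with over 40 N, if the wrist force passes 120 N, or if a joint passes its speed limit or range.

## Working session

There is one attempt and no reset: what is moved stays moved. The work goes in short steps, each a Python script; the robot and the scene stay as the last script left them, time stands still between calls to the robot, and variables do not carry over. Pictures are saved under pics/ and viewed, at most 10 in all, crops included, and the job is handed in when it is done.

```bash
mkdir -p pics; ls; python3 - <<'E'
from rig import *
import cv2
for n in("scene","side"):
    cv2.imwrite(f"pics/{n}0.png",cv2.resize(snapshot(n),(800,600),interpolation=cv2.INTER_CUBIC))
    c=calibration(n); print(n,c)
print(calibration("wrist"),read_ee_rot(),read_t(),read_wrist_force(),read_eef_pos())
E
```

```text
pics
scene {'intrinsics': array([[382.24922319,   0.        , 279.13031983],
       [  0.        , 382.24922319, 205.09930899],
       [  0.        ,   0.        ,   1.        ]]), 'dist': array([-0.04282391,  0.        ,  0.        ,  0.        ,  0.        ]), 'R': array([[ 0.89178571, -0.45205104, -0.01918604],
       [-0.30990762, -0.57937686, -0.7538433 ],
       [ 0.3296597 ,  0.67821258, -0.65677407]]), 't': array([-483.33918086,  259.99895161,  722.50476321])}
side {'intrinsics': array([[434.02417402,   0.        , 277.55001782],
       [  0.        , 434.02417402, 211.67876625],
       [  0.        ,   0.        ,   1.        ]]), 'dist': array([0.04792083, 0.        , 0.        , 0.        , 0.        ]), 'R': array([[-0.99228929, -0.12153215, -0.0243291 ],
       [-0.05255362,  0.59033122, -0.80544843],
       [ 0.1122501 , -0.79795926, -0.5921663 ]]), 't': array([573.24866936,  83.91890203, 917.12922261])}
{'intrinsics': array([[339.35642258,   0.        , 277.12934789],
       [  0.        , 339.35642258, 214.13176079],
       [  0.        ,   0.        ,   1.        ]]), 'dist': array([-0.01220901,  0.        ,  0.        ,  0.        ,  0.        ]), 'T_tool_cam': array([[ 1.65575040e-04, -9.60531651e-01, -2.78170667e-01,
         7.10403375e+01],
       [ 9.99999974e-01,  1.15505539e-04,  1.96384149e-04,
         1.12274873e-01],
       [-1.56502938e-04, -2.78170692e-01,  9.60531645e-01,
        -1.42439052e+02],
       [ 0.00000000e+00,  0.00000000e+00,  0.00000000e+00,
         1.00000000e+00]])} [ 1.56207252e-01  9.87723751e-01 -1.03551713e-03 -1.15131191e-04] 0.1 [-0.46440541  0.3250031   0.15310936] [169.55569074 522.53829156 230.33449188]
```

View pics/scene0.png

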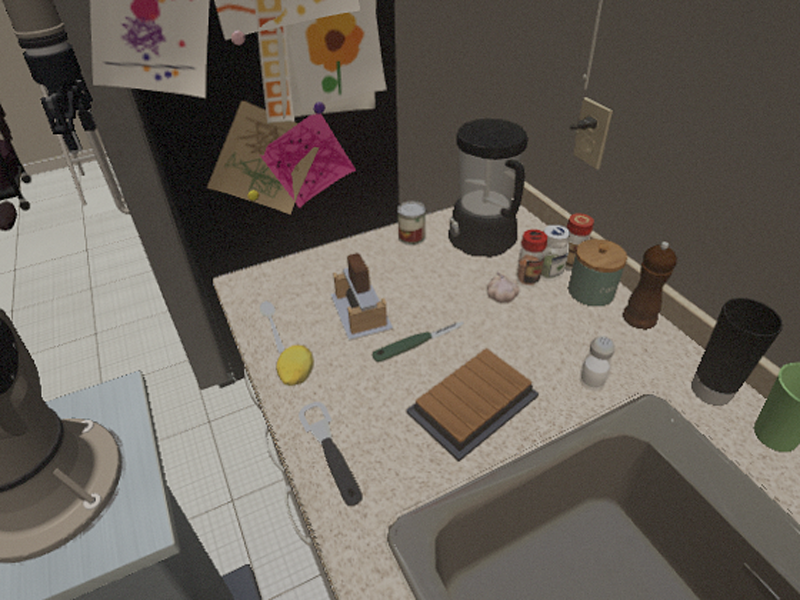

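View pics/side0.png

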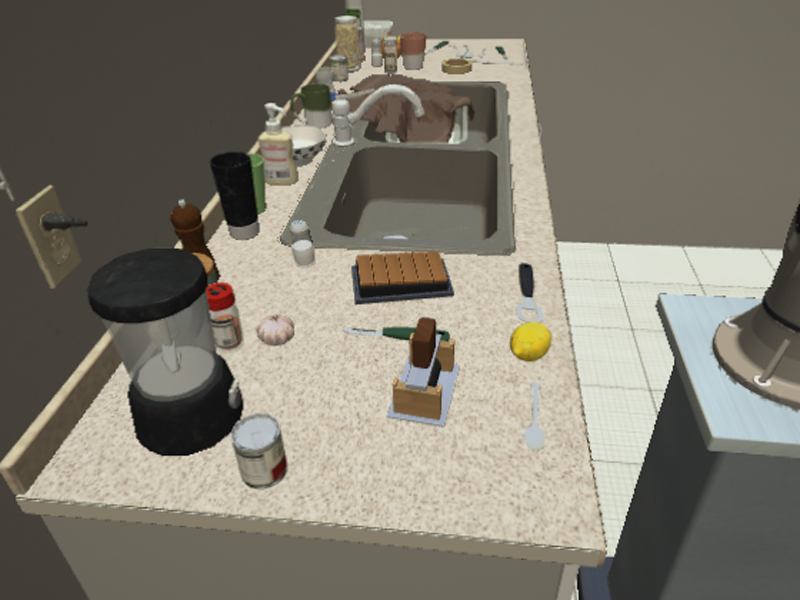

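Scene view: the rest with the roller is at about (363,300), the panel at (473,400), and the peeler lies between them. Side view: the rest is at (425,385) and the panel at (402,275). I'll enlarge both.

```bash
python3 - <<'E'
import cv2,numpy as np
a=cv2.imread("pics/scene0.png");b=cv2.imread("pics/side0.png")
def c(im,x,y,w,h):return cv2.resize(im[y:y+h,x:x+w],(400,300),interpolation=cv2.INTER_CUBIC)
cv2.imwrite("pics/crop.png",np.vstack([np.hstack([c(a,400,340,144,108+12),c(a,310,245,133,100)]),np.hstack([c(b,342,235,120,90),c(b,360,310,160,120)])]))
E
```

```text
(no output)
```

View pics/crop.png

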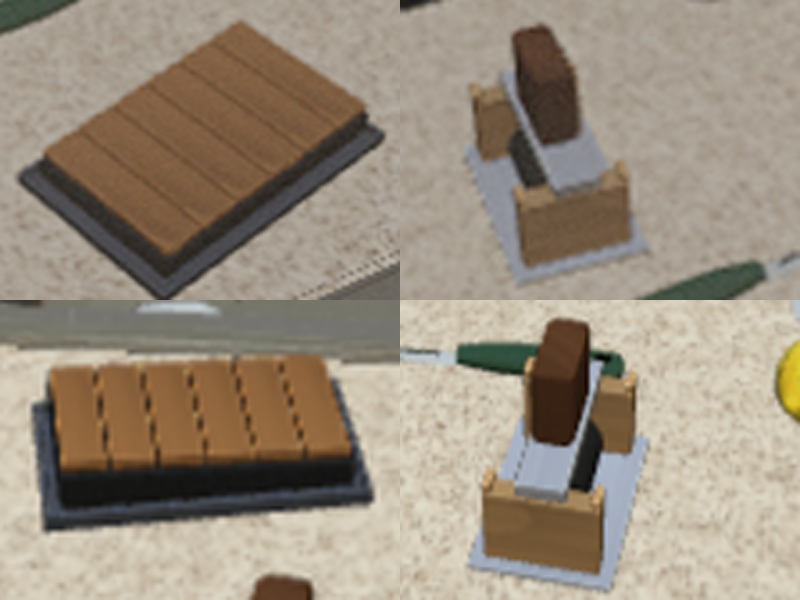

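Panel slat-top corners, rest plate corners and the roller's grip top are all readable in the crops. The cross-bar lies along the rest's y axis. I'll fit the poses from these points.

```bash
cat > fit.py <<'E'
from rig import *
import numpy as np,cv2
from scipy.optimize import least_squares
cal={n:calibration(n) for n in("scene","side")}
def proj(n,P):
    c=cal[n];return cv2.projectPoints(np.float64(P),cv2.Rodrigues(c["R"])[0],c["t"],c["intrinsics"],c["dist"])[0][:,0]
def raw(p,off,s): return ((np.float64(p)/s+off)+.5)*.7-.5
def place(q,L): 
    c,s=np.cos(q[2]),np.sin(q[2]);L=np.float64(L)
    return np.c_[q[0]+c*L[:,0]-s*L[:,1],q[1]+s*L[:,0]+c*L[:,1],L[:,2]]
def fit(obs,x0,mod):
    f=lambda q:np.concatenate([(proj(n,place(q,mod(q,L)))-p).ravel() for n,L,p in obs])
    r=least_squares(f,x0);return r.x,np.round(r.fun.reshape(-1,2),1).tolist()
A,B=74.5,46
ps=raw([(43,153),(172,255),(367,108),(240,22)],(400,340),(400/144,2.5))
pd=raw([(50,66),(325,55),(352,157),(60,170)],(342,235),10/3)
obs=[("scene",[(-A,B),(-A,-B),(A,-B),(A,B)],ps),("side",[(A,-B),(-A,-B),(-A,B),(A,B)],pd)]
print("panel",fit(obs,[550,0,0,28,0],lambda q,L:[(x,y,q[3]+q[4]*x) for x,y in L]))
rs=raw([(65,155),(120,282),(248,250)],(310,245),400/133)
rd=raw([(70,265),(212,288),(248,137)],(360,310),2.5)
obs=[("scene",[(-40,62),(-40,-62),(40,-62)],rs),("side",[(40,62),(-40,62),(-40,-62)],rd)]
print("rest",fit(obs,[550,250,0],lambda q,L:[(x,y,3) for x,y in L]))
gs=raw([(147,48)],(310,245),400/133);gd=raw([(165,38)],(360,310),2.5)
f=lambda X:np.concatenate([(proj(n,[X])-p).ravel() for n,p in(("scene",gs),("side",gd))])
r=least_squares(f,[550,250,114]);print("grip top",r.x,r.fun)
E
python3 fit.py
```

```text
panel (array([ 5.88517231e+02, -1.52785363e+02,  2.33598819e-01,  2.91691397e+01,
        3.81542180e-02]), [[-0.2, 0.1], [-1.0, 0.4], [0.3, -0.1], [0.0, -0.1], [-0.2, 1.0], [-0.8, 0.6], [-0.2, -1.2], [-0.0, -0.7]])
rest (array([ 5.23230721e+02,  1.14132514e+02, -1.13699928e-01]), [[-1.3, -1.8], [-0.8, 0.2], [0.8, -0.9], [-0.7, -0.7], [0.3, -0.5], [0.2, -1.1]])
grip top [523.89479029 109.71455914 113.9798604 ] [-0.93882511  0.43565301 -0.78259294 -0.29110647]
```

Both fits hold up: the grip top comes out at z=114 as it should, and slat height is 29 mm. Next I move above the roller and take one wrist look with the predicted outlines overlaid.

```bash
cat > h.py <<'E'
from rig import *
import numpy as np,cv2,math
from scipy.spatial.transform import Rotation as Ro
PX,PY,PYAW=588.5,-152.8,0.2336
RX,RY,RYAW=523.5,112.0,-0.114
def rot(yaw,flip=1): # tool z down, tool y along +-roller x
    y=flip*np.array([math.cos(yaw),math.sin(yaw),0]);z=np.array([0,0,-1.]);x=np.cross(y,z)
    return Ro.from_matrix(np.c_[x,y,z]).as_quat()
def pan(x,z,y=0): return [PX+math.cos(PYAW)*x-math.sin(PYAW)*y,PY+math.sin(PYAW)*x+math.cos(PYAW)*y,z]
E
python3 - <<'E'
from h import *
for f in(1,-1):
    print(f,[solve_ik(p,rot(w,f)) for p,w in(([RX,RY,200],RYAW),([RX,RY,72],RYAW),(pan(-70,95),PYAW),(pan(70,95),PYAW))])
f=min((1,-1),key=lambda f:abs(solve_ik([RX,RY,200],rot(RYAW,f))[6]) if solve_ik([RX,RY,200],rot(RYAW,f)) is not None else 9)
print("flip",f)
reach([RX,RY,200],rot(RYAW,f)); print(read_t(),read_eef_pos())
p=read_eef_pos();q=read_ee_rot();im=snapshot("wrist")
c=calibration("wrist");T=np.eye(4);T[:3,:3]=Ro.from_quat(q).as_matrix();T[:3,3]=p
M=np.linalg.inv(T@c["T_tool_cam"])
def ov(L,col):
    cs,sn=math.cos(RYAW),math.sin(RYAW)
    P=np.float64([(RX+cs*x-sn*y,RY+sn*x+cs*y,z) for x,y,z in L])
    u=cv2.projectPoints(P,cv2.Rodrigues(M[:3,:3])[0],M[:3,3],c["intrinsics"],c["dist"])[0][:,0]
    cv2.polylines(im,[np.int32(u*16)],True,col,1,cv2.LINE_AA,4)
im=im.copy()
B=lambda a,b,z:[(-a,-b,z),(a,-b,z),(a,b,z),(-a,b,z)]
ov(B(12,25,114),(0,0,255));ov(B(40,62,3),(0,255,0));ov(B(14,55,62),(255,0,0))
cv2.imwrite("pics/w1.png",im)
E
```

```text
1 [array([-0.75407948,  0.3439711 ,  0.67316109,  1.6232119 , -0.22319131,
        1.25284207, -0.1532907 ]), array([-0.70770202,  0.48189152,  0.62415998,  1.78584745, -0.33206447,
        0.9806213 , -0.06407661]), array([-0.45509065,  0.63905921,  1.08671746,  1.73883695, -0.61652583,
        1.15062742,  1.05077459]), array([-0.29464612,  0.7818193 ,  0.84477745,  1.35186708, -0.58570813,
        1.26350607,  0.81131312])]
-1 [array([-0.44426494,  0.30266552,  0.25889275,  1.61172893, -0.08083359,
        1.23771974,  2.85741852]), array([-0.36320996,  0.42687811,  0.15764492,  1.77257935, -0.08009049,
        0.9483401 ,  2.85484562]), array([-0.47340299,  0.66112485,  1.12596892,  1.73936496, -0.64690455,
        1.16702943, -2.06543076]), array([-0.40383716,  0.90220116,  1.12113272,  1.35655435, -0.80594666,
        1.36792003, -2.19564959])]
flip 1
2.0583 [523.13418125 114.1887014  199.83262182]
```

View pics/w1.png

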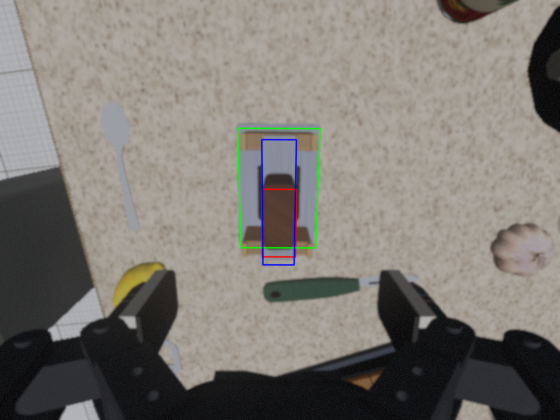

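The overlay fits. The rest plate spans rows 127–250 and columns 240–318, matching the prediction. The grip top is at about (281,216), which is 4 mm toward +y of the prediction and well inside tolerance. Now I grasp, lift and carry it to the panel.

```bash
sed -i 's/RX,RY,RYAW=.*/RX,RY,RYAW=523.5,114.0,-0.114/' h.py; python3 - <<'E'
from h import *
def st(s): print(s,round(read_t(),2),np.round(read_eef_pos(),1),np.round(read_wrist_force(),2),np.round(read_torque(),2),round(read_gripper_width(),1),round(read_gripper_force(),1))
servo_line([RX,RY,72],rot(RYAW),speed=120); st("down")
grip(15,100); st("grip")
servo_line([RX,RY,170],speed=100); st("lift")
reach(pan(-64,135),rot(PYAW)); pause(.2); st("panel")
im=snapshot("side");cv2.imwrite("pics/s2.png",im)
E
```

```text
down 3.33 [524.3 114.   72.8] [-0.05 -0.67 -0.62] [-0.04 -0.   -0.02] 85.4 0.0
grip 3.92 [523.9 114.1  72.4] [0.24 0.29 2.46] [-0.04  0.01 -0.04] 23.1 98.1
lift 5.05 [522.8 113.9 169.1] [-0.73  0.17 -3.9 ] [ 0.02 -0.04 -0.03] 23.0 97.9
panel 6.35 [ 527.  -165.5  135. ] [-0.81  0.05 -3.26] [-0.05 -0.    0.03] 23.0 97.9
```

View pics/s2.png

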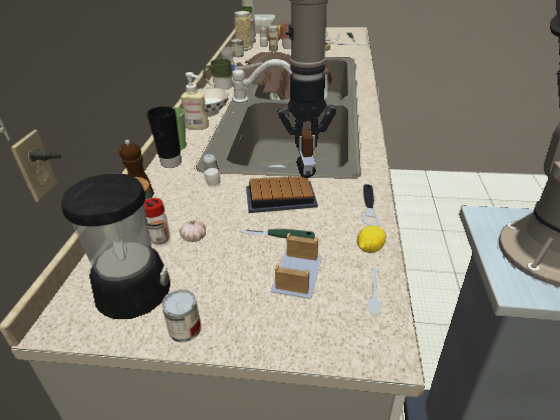

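The roller is held upright at the low-x end of the panel, with its wheel above the tray at (306,165). Now I feel for the slat and probe the stiffness.

```bash
python3 - <<'E'
from h import *
F=[read_wrist_force()[2] for _ in range(5)];pause(.2);F+=[read_wrist_force()[2]];print(np.round(F,2))
servo_line(pan(-64,107),speed=80);pause(.15);b=read_wrist_force()[2];print("base",b)
print(servo_line(pan(-64,78),speed=10,until_force=5),read_t())
z=read_eef_pos()[2]; print(z,read_wrist_force()-[0,0,b])
for i in range(4):
    t=read_t();z-=.3;servo_line(pan(-64,z),speed=10);print(round(read_t()-t,3),round(z,2),np.round(read_eef_pos(),2),np.round(read_wrist_force()-[0,0,b],2))
    if read_wrist_force()[2]-b>15:break
E
```

```text
[-3.38 -3.38 -3.38 -3.38 -3.38 -2.74]
base -3.336188133895618
True 8.5
98.1383923999528 [3.67606543e-01 1.05632201e-03 8.32137274e+00]
0.367 97.84 [ 526.57 -167.67   98.16] [-0.4   0.33  6.45]
0.25 97.54 [ 526.56 -167.68   98.01] [0.08 0.65 8.56]
0.25 97.24 [ 526.58 -167.72   97.82] [-0.21  0.53  9.34]
0.25 96.94 [ 526.56 -167.72   97.54] [-0.13  0.47  9.86]
```

Contact came at TCP z≈98.2, so the slat is about 32 mm high. Stiffness is about 15 N per mm of command. Next is force-controlled rolling, aiming for 15.5 N.

```bash
cat > roll.py <<'E'
from h import *
b=-3.3
def roll(x,x1,z,dx,T=15.5,settle=True):
    log=[];n=0
    while True:
        f=read_wrist_force(); F=f[2]-b
        log.append((round(read_t(),2),x,round(z,2),round(read_eef_pos()[2],2),round(F,1),round(float(np.dot(f[:2],[math.cos(PYAW),math.sin(PYAW)])),1)))
        e=F-T; z+=float(np.clip(.035*e,-.4,.6))
        if settle: n=n+1 if abs(e)<2.5 else 0
        if not settle or n>=2:
            settle=False
            if x>=x1: break
            if abs(e)<5: x=min(x+dx,x1)
        servo_line(pan(x,z),speed=10)
        if F>26: print("HIGH",F)
    return x,z,log
E
python3 - <<'E'
from roll import *
x,z,l=roll(-64,-34,96.94,2)
for r in l: print(*r)
E
```

```text
9.62 -64 96.94 97.54 9.8 -0.0
9.87 -64 96.74 97.37 9.4 -0.6
10.12 -64 96.53 97.14 10.1 -1.1
10.37 -64 96.34 96.97 9.6 -0.2
10.62 -64 96.13 96.78 9.7 -0.2
10.87 -64 95.93 96.56 8.8 0.1
11.12 -64 95.7 96.33 8.8 -0.8
11.37 -64 95.46 96.1 8.5 -0.2
11.62 -64 95.21 95.85 9.0 -0.6
11.87 -64 94.99 95.62 8.3 0.5
12.12 -64 94.74 95.38 8.7 -0.6
12.37 -64 94.5 95.15 10.5 0.4
12.62 -64 94.32 95.06 9.8 -0.7
12.87 -64 94.12 94.95 10.5 -1.5
13.12 -64 93.95 94.88 11.1 -0.2
13.37 -64 93.79 94.84 11.8 -2.3
13.62 -64 93.66 94.81 12.0 -1.3
13.87 -64 93.54 94.77 12.6 -0.6
14.12 -64 93.44 94.74 13.0 -1.2
14.37 -64 93.36 94.73 12.0 -1.3
14.62 -64 93.24 94.67 12.9 -0.3
14.87 -64 93.14 94.65 12.5 -0.9
15.12 -64 93.04 94.63 11.7 -0.8
15.37 -64 92.91 94.59 14.4 -1.5
15.62 -64 92.87 94.58 13.8 -0.9
15.97 -62 92.81 94.61 15.0 -1.7
16.32 -60 92.79 94.56 16.8 -4.1
16.67 -58 92.84 94.51 17.9 -5.7
17.02 -56 92.92 94.56 19.3 -6.8
17.37 -54 93.06 94.75 18.0 -4.7
17.72 -52 93.14 94.89 14.1 -2.0
18.07 -50 93.1 95.02 13.9 -0.6
18.42 -48 93.04 95.02 14.5 -1.2
18.77 -46 93.0 95.08 14.9 -0.7
19.12 -44 92.98 95.15 14.1 -0.5
19.47 -42 92.93 95.18 15.4 -0.3
19.82 -40 92.93 95.25 15.1 -2.1
20.17 -38 92.92 95.33 16.1 -0.1
20.52 -36 92.94 95.24 17.7 -3.9
20.87 -34 93.01 95.25 19.1 -5.5
```

```bash
python3 - <<'E'
from roll import *
x,z,l=roll(-34,67,93.03,2,T=15,settle=False)
for r in l: print(*r)
E
```

```text
20.87 -34 93.03 95.25 19.1 -5.5
21.22 -32 93.17 95.25 20.4 -7.2
21.47 -32 93.36 95.27 19.3 -6.8
21.82 -30 93.52 95.38 19.2 -6.7
22.17 -28 93.66 95.55 15.7 -2.9
22.52 -26 93.69 95.71 15.2 -0.7
22.87 -24 93.7 95.82 14.5 -0.3
23.22 -22 93.68 95.9 13.8 -1.0
23.57 -20 93.64 95.93 14.6 -1.1
23.92 -18 93.62 96.01 15.0 -0.3
24.27 -16 93.62 96.08 14.6 0.1
24.62 -14 93.61 96.12 14.6 -0.7
24.97 -12 93.59 96.14 17.3 -1.9
25.32 -10 93.67 96.1 18.5 -5.1
25.67 -8 93.79 96.12 19.8 -6.5
26.02 -6 93.96 96.17 20.0 -7.1
26.27 -6 94.14 96.17 18.9 -5.7
26.62 -4 94.27 96.33 17.4 -4.0
26.97 -2 94.36 96.49 16.4 -2.7
27.32 0 94.41 96.65 14.1 -0.5
27.67 2 94.38 96.71 14.5 -0.7
28.02 4 94.36 96.78 14.6 -0.5
28.37 6 94.34 96.86 15.2 -0.6
28.72 8 94.35 96.9 15.6 -1.0
29.07 10 94.37 96.98 15.8 0.0
29.42 12 94.4 97.0 15.3 -1.6
29.77 14 94.41 97.01 16.7 -2.3
30.12 16 94.46 96.98 19.0 -5.4
30.47 18 94.61 97.0 20.0 -7.3
30.72 18 94.78 97.02 18.3 -6.2
31.07 20 94.9 97.13 18.2 -5.8
31.42 22 95.01 97.31 16.4 -2.3
31.77 24 95.06 97.42 16.4 -2.2
32.12 26 95.1 97.54 14.2 0.2
32.47 28 95.08 97.6 14.1 -1.3
32.82 30 95.05 97.66 14.4 -0.6
33.17 32 95.03 97.71 14.1 -0.6
33.52 34 95.0 97.77 15.0 -0.2
33.87 36 95.0 97.82 14.3 -0.8
34.22 38 94.97 97.82 16.1 -2.5
34.57 40 95.01 97.81 17.6 -3.9
34.92 42 95.1 97.82 18.4 -6.6
35.27 44 95.22 97.88 19.3 -7.0
35.62 46 95.37 98.0 16.1 -3.9
35.97 48 95.41 98.2 16.2 -2.3
36.32 50 95.45 98.28 15.3 -1.6
36.67 52 95.46 98.34 14.7 -0.4
37.02 54 95.45 98.39 14.9 -0.9
37.37 56 95.45 98.44 14.2 -1.5
37.72 58 95.42 98.51 15.6 -1.2
38.07 60 95.44 98.55 15.2 0.0
38.42 62 95.44 98.61 15.3 -0.5
38.77 64 95.46 98.66 15.0 -0.3
39.12 66 95.46 98.71 15.7 0.2
39.37 67 95.48 98.73 15.2 -0.4
```

All six slats show the same sunken line (slope about 0.032, no steps left), at a steady 14–20 N. I'll lift, look, and go back above the rest.

```bash
python3 - <<'E'
from h import *
servo_line(pan(67,170),speed=100)
reach([RX,RY,170],rot(RYAW));pause(.1)
print(read_t(),read_eef_pos(),read_gripper_width(),read_wrist_force())
a=snapshot("scene")[130:270,180:390];b=snapshot("side")[130:320,200:420]
cv2.imwrite("pics/r.png",np.hstack([cv2.resize(a,(400,300),interpolation=2),cv2.resize(b,(400,300),interpolation=2)]))
E
```

```text
41.45 [524.66326359 111.79235161 170.3330627 ] 23.058295045121692 [ 0.18549416 -0.72458378 -2.73939482]
```

View pics/r.png

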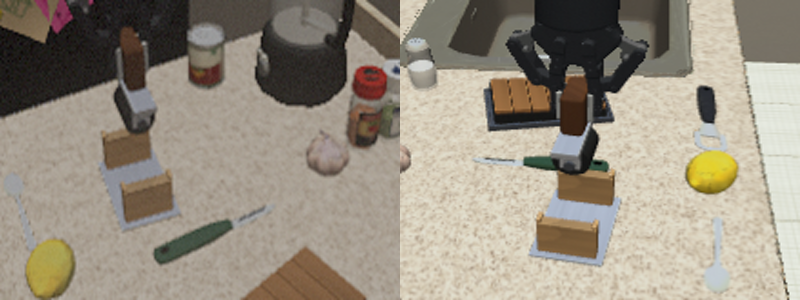

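The roller hangs upright and level above the rest, at (137,85) in the left crop and (575,130) in the right. Now I set it down.

```bash
python3 - <<'E'
from h import *
servo_line([RX,RY,82],rot(RYAW),speed=80);pause(.15)
print(servo_line([RX,RY,68],speed=15,until_force=4),read_eef_pos(),read_wrist_force(),read_t())
z=read_eef_pos()[2]
grip(60);pause(.2);print(read_gripper_width(),read_wrist_force())
servo_line([RX,RY,z+1],speed=20)
grip(85)
servo_line([RX,RY,200],speed=100);pause(.2);print(read_t())
a=snapshot("scene")[130:340,180:460];b=snapshot("side")[130:320,200:420]
cv2.imwrite("pics/e.png",np.hstack([cv2.resize(a,(400,300),interpolation=2),cv2.resize(b,(400,300),interpolation=2)]))
E
```

```text
True [523.41906097 114.0024156   72.36839005] [-0.69302891 -0.9311676   5.06927623] 43.6083
59.95678423043022 [ 0.4167387  -0.37756052 -0.15285319]
46.5417
```

View pics/e.png

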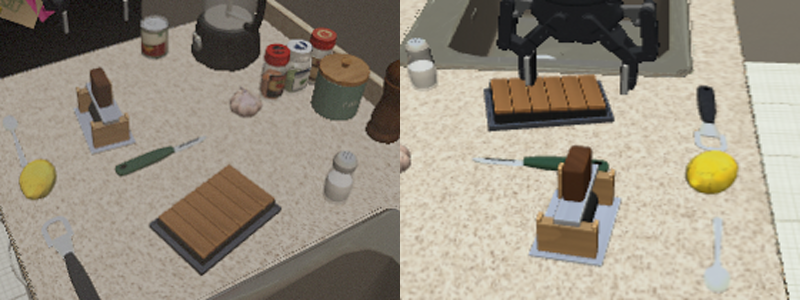

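The roller stands upright on its rest, with the bar between the stops at (100,105) left and (575,190) right. The slats look flush and the bystanders look unmoved. I'm handing it in.

```bash
python3 -c "
from rig import *
print(close_job())"
```

```text
the job is handed in; nothing more can be done
None
```

I rolled the panel once from end to end at about 14–20 N (20.4 N peak reading); from the roller's height all six slats read fully home. The roller is back upright on its rest, released, and the job was handed in at about 47 s.

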